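# Set a beam trammel to its second radius stop, scriber lifted, and hold it there

### The job

We are about to scribe the big arc on this plate. Tip the scriber's rocker lever on the trammel head down first, so that the point lifts clear and cannot scratch the plate; then squeeze the button in the side of the head and, keeping it squeezed, pull the head straight out past the first stop to the second stop, which is as far as the arm goes. Finish still holding the head there, with the button squeezed in and the point up, so that I can check the radius with my tape, and leave the things lying about undisturbed.

Things in the scene. Friction and masses are not known exactly. Their poses are not given: they have to be found in the camera images.
- blank: Marked-out steel plate, 400 x 170 mm, 8 mm thick, fixed on the bench; the beam trammel stands on it: round magnetic foot, swivel block, square aluminium outer tube, and a square steel inner tube that slides out of it with the head on its end. Origin: bench level, 245 mm outward of the foot's pivot on the chalk centre line. x = along that line, away from the foot, z up.
- head: Grip block on the end of the arm: grey, 38 long (x) x 24 wide (y) x 38 mm high. Origin: its middle, 49 mm above the bench, 22 mm of air below the block. x = outward along the arm (level; the way to pull), y = across, z up. The squeeze button is on its -y side, facing the robot. With the button in, the width across y is 26 mm, centred at y = -1 mm. The tube's collar ends 18 mm short of it.
- point (a point): Tip of the scriber, a 6 mm steel rod upright in a sleeve 35 mm outward of the head's origin; its top stands 38 mm above the head's origin (48 mm when lifted). The tip rests on the plate, 8 mm above the bench, at the start and rises 9.6 mm when the rocker is fully tipped.
- rocker_tab (a point): Middle of the flat tab (22 x 18 x 4 mm) at the outer end of the rocker, a steel see-saw on the head. Its pin lies across the arm, 54 mm outward of and 16 mm above the head's origin, 33 mm from the tab's middle. Tab at the start: 20 degrees above level; fully tipped: 20 degrees below, 23 mm lower. Pressed down from above with 3 to 5 N; it stays where it is left.
- rocker (a joint): Angle of the rocker lever, rad: 0 = tab up, scriber point on the plate; 0.70 = tab fully down, at its stop, point lifted 9.6 mm (13.7 mm per rad).
- beam (a joint): How far the arm is pulled out, m: 0 = in (radius of the point 240 mm), first stop 0.040, second stop 0.080 (radius 320 mm), hard end 0.081. A spring pin drops into a hole of the outer tube at 0, 0.040 and 0.080 whenever the button is out and locks the arm, with 1.5 mm of play; with the button in, the arm slides easily (under 3 N).
- button (a joint): Travel of the squeeze button into the head (along the head's +y), m: 0 = out, 0.006 = fully in; the pin is free from 0.0045 on. The spring needs 3 N to start and 8 N when fully in.
- button_face (a point): Middle of the outer face of the squeeze button, a black ribbed plate 26 mm long (along the arm) and 20 mm high, level with the head's origin. It stands 8 mm proud of the grip block's -y side when out and 2 mm when fully in.
- swing (a joint): Angle of the whole arm about the foot's upright pivot, rad; 0 = along the chalk centre line, positive anticlockwise from above. It turns stiffly (0.35 N m), so the arm gives way sideways if need be. The head's x axis shows the arm's true direction.
- punch: Bystander: octagonal steel drift punch, 13 x 150 x 13 mm, lying on the plate beside the foot, on the side towards the robot. Origin: centre of its underside.
- paint_marker: Bystander: white paint marker, 18 x 130 x 18 mm, lying on the plate beside the foot, on the far side. Origin: centre of its underside.
- tape_measure: Bystander: tape measure, 34 x 76 x 64 mm, standing on the bench at the right, near the wall. Origin: centre of its underside.

How it is judged (in metres and radians):
On the way, in this order (a step that is already met when the one before it is completed fails the run):
1. the rocker lever is tipped and the scriber point is at least 6 mm clear of the plate, with the arm still pushed in (value of joint rocker above 0.45 rad and value of joint beam below 0.004 m), for 0.2 s.
2. the head is pulled past the first stop with the button squeezed (value of joint beam above 0.046 m and value of joint button above 0.004 m), for 0.05 s.
At the end, for the whole second after the job is handed in: The arm is out at its second stop (at least 77 mm of 80), the rocker is tipped (over 0.45 rad) and the scriber point is at least 5 mm above the plate; the fingers hold the head (over 5 N) with the button squeezed in (over 4 mm), and it is still (under 20 mm/s) (value of joint beam above 0.077 m and value of joint button above 0.004 m and value of joint rocker above 0.45 rad and height (world z) of point above 0.013 m and contact force between the fingers and head above 5 N and linear speed of head below 0.02 m/s); the arm keeps its last pose, push and grip.
It fails at once if the scriber point is dragged over the plate: the arm is moved out more than 6 mm with the point less than 3 mm clear (value of joint beam above 0.006 m and height (world z) of point below 0.011 m).
It fails at once if a bystander (punch, paint marker, tape measure) is moved more than 30 mm (distance of any of punch, paint_marker, tape_measure from where it was at the start of the episode above 0.03 m).
It also fails if it takes over 42 s, if anything falls off the work surface, if the arm or the gripper's body presses on something with over 40 N, if the wrist force passes 120 N, or if a joint passes its speed limit or range.

### The arm

A 7-joint arm with a two-finger parallel gripper is mounted at the origin on the work surface; the furniture and walls round the work are solid. World frame = base frame: x ahead of the robot, y to its left, z up, the work surface at z = 0. Lengths are in m, angles in degrees, forces in N, time in s.
With the tool pointing down it reaches from about 0.35 to 0.775 m from the base axis. Payload 3.1 kg.
Tool frame: the origin (TCP) lies on the centre line of the jaws, within the pads' length; the fingertips stand 17 mm ahead of it and the grasp point (between the pads) lies 2 mm behind it (robot.tip_reach is the distance from the TCP to the fingertips, in m); z points along the fingers, y is the direction in which the jaws open and shut (so a half turn about z gives the same grasp; the last joint's range is limited). The gripper opens to 85 mm and grips with 20 to 120 N. Pads are 22 mm wide; open, the fingers measure 114 mm over their backs; the gripper's body (76 mm by 85 mm) begins 54 mm behind the grasp point. The pads swing forward as they close: fully open they stand 13 mm farther back than shut.
Start: joints at [70.777, 17.813, 0.802, 86.603, -0.252, 75.585, -1.558], TCP at [0.159, -0.526, 0.248] pointing down, gripper open.
Joint ranges: [-154.91, 154.91], [-16.99, 109.72], [-72.82, 74.43], [7.12, 147.25], [-82.49, 262.49], [11.32, 116.49], [-174.64, 174.64]. Speed limits (degrees/s): [159.86, 159.86, 180, 180, 180, 180, 180].

### API

Orientations are given as [roll, pitch, yaw] about the fixed x, y, z axes, in that order (R = Rz(yaw) Ry(pitch) Rx(roll)).
In Python, from station import robot, fingers, vision, workorder, recognise gives the robot as it stands. Calls block until the motion is done:
- robot.move_to(position, orientation): joint-space move of the TCP to a pose.
- robot.line_to(position, orientation=None, velocity=0.15, f_stop=None): straight line of the TCP; orientation=None keeps the orientation; velocity is the mean speed in m/s. With f_stop (N) it stops when the force on the tool has changed by that much, and returns True; else False.
- robot.move_j(angles): joint-space move.
- fingers.gripper_to(opening, force=None): opening from 0.0 (shut) to 1.0 (fully open); force is the grip in N (None keeps the last); returns when the fingers have stopped.
- robot.pause(seconds).
- robot.inverse_kinematics(position, orientation): joint angles nearest the present ones, or None.
- vision.grab_frame(name): name is "scene" or "top"; returns the picture (400x640x3 uint8, red, green, blue); there is no depth.
- vision.calibration(name): a dict with "mtx" (3x3 intrinsics, pixels), "k1" (the pictures are not rectified: a ray, as slopes to the right and down, at radius r is drawn at 1 + k1 r^2 times it, then the intrinsics apply), "extrinsics" (4x4, takes a point from world to camera coordinates). Camera axes: x right, y up, looking along -z (the intrinsics and any distortion apply to the point x, -y, -z); pixel columns grow to the right and rows downward; lengths in m; the calibration is good to about 2 mm. A picture is of the moment at which its call begins. calibration takes no time and is no camera call.
A pose or a line that the arm cannot do raises robot.PlanningError and nothing moves.
- workorder.close_job(): hands the job in, once; it reports no verdict.
Trained networks look in the newest picture that a camera, given by its name, has taken for a name from the list of things; names that differ only in an ending like _2 or _b are one class to them, and where a whole thing is asked for, a point or a joint stands for the part that bears it (a point fixed in the world has none). Each returns a list of dicts, best first, with "p" (0 to 1); they miss things now and then, are a little off and sometimes report something else, mostly with a low value. They report only what shows in the picture. A call takes as long as a camera call.
- recognise(label, camera): "rect" ([centre column, centre row, width, height] in pixels, round what is visible of it).
Readings, each from a call of its own:
- robot.current_time_s(): time.
- robot.current_joint_positions(): joint angles.
- robot.current_dq(): joint speeds.
- robot.current_joint_torque(): joint torques, N m.
- robot.current_tool_pos(): TCP position.
- robot.current_eef_rot(): TCP orientation.
- robot.current_contact_force(): force on the tool from outside, world axes, zero at the start.
- robot.current_torque(): the same for the moment, N m.
- robot.current_finger_gap(): opening from 0.0 (shut) to 1.0 (fully open).
Only numpy, scipy, OpenCV 4.12 (cv2) and the standard library are available. Lean on these libraries where they do the work, as an engineer would, in place of code of your own. Each camera call takes 0.05 s, during which the arm holds its last target.

## Working session

There is one attempt and no reset: what is moved stays moved. The work goes in short steps, each a Python script; the robot and the scene stay as the last script left them, time stands still between calls to the robot, and variables do not carry over. Pictures are saved under pics/ and viewed, and the job is handed in when it is done.

```bash
ls; mkdir -p pics; python3 - <<'E'
from station import robot, fingers, vision, workorder, recognise
import cv2
for c in ("scene","top"):
    im=vision.grab_frame(c); cv2.imwrite(f"pics/{c}0.png",im[:,:,::-1])
    k=vision.calibration(c); print(c,k)
    for n in ("head","rocker_tab","button_face","point","blank","punch","paint_marker","tape_measure"):
        print(n,[(r['p'],r['rect']) for r in recognise(n,c)[:2]])
print(robot.current_time_s(),robot.current_tool_pos(),robot.current_eef_rot(),robot.current_finger_gap())
E
```

```text
pics
scene {'mtx': array([[412.23762603,   0.        , 328.44128524],
       [  0.        , 412.23762603, 200.50760653],
       [  0.        ,   0.        ,   1.        ]]), 'k1': -0.0496819175003354, 'extrinsics': array([[-0.71053572, -0.70360815, -0.00863447,  0.42273765],
       [ 0.34935137, -0.36338953,  0.86365599, -0.19231927],
       [-0.61081307,  0.61064197,  0.50400771, -0.67533836],
       [ 0.        ,  0.        ,  0.        ,  1.        ]])}
head [(0.57, [310.0, 220.3, 83.6, 74.2])]
rocker_tab [(0.43, [343.0, 195.1, 17.2, 15.5]), (0.32, [302.5, 237.6, 60.3, 45.2])]
button_face [(0.67, [330.5, 220.8, 6.0, 13.6])]
point [(0.62, [329.6, 218.7, 6.9, 14.0])]
blank [(0.76, [295.0, 256.0, 179.8, 137.6])]
punch [(0.62, [297.2, 282.1, 45.5, 52.3])]
paint_marker [(0.52, [243.5, 264.5, 43.4, 43.4])]
tape_measure [(0.94, [376.1, 165.5, 15.0, 30.2]), (0.51, [295.1, 283.5, 42.7, 51.7])]
top {'mtx': array([[455.80878343,   0.        , 318.10433735],
       [  0.        , 455.80878343, 199.61995703],
       [  0.        ,   0.        ,   1.        ]]), 'k1': -0.10031943367733431, 'extrinsics': array([[-0.00984461, -0.99991685, -0.00832951,  0.12560752],
       [ 0.98452089, -0.01115008,  0.17491224, -0.50594407],
       [-0.17499057, -0.00647863,  0.98454879, -1.17078866],
       [ 0.        ,  0.        ,  0.        ,  1.        ]])}
head [(0.72, [325.2, 207.7, 43.9, 18.2]), (0.36, [339.3, 206.7, 17.8, 4.8])]
rocker_tab [(0.54, [244.0, 206.6, 41.6, 24.5])]
button_face [(0.7, [324.4, 209.3, 50.7, 16.3])]
point []
blank [(0.8, [295.9, 217.5, 153.5, 97.8])]
punch [(0.79, [258.9, 244.6, 45.6, 19.2])]
paint_marker [(0.56, [243.2, 206.0, 43.5, 23.0])]
tape_measure [(0.77, [422.8, 174.3, 24.0, 18.7])]
0.9 [ 0.15929643 -0.52644749  0.24834871] [1.79994727e+02 2.41182267e-03 1.68374495e+01] 1.0002383874165017
```

```bash
python3 - <<'E'
import cv2
a=cv2.imread("pics/scene0.png");b=cv2.imread("pics/top0.png")
cv2.imwrite("pics/s1.png",cv2.resize(a[140:340,190:450],None,fx=3,fy=3,interpolation=cv2.INTER_CUBIC))
cv2.imwrite("pics/t1.png",cv2.resize(b[150:290,200:460],None,fx=3,fy=3,interpolation=cv2.INTER_CUBIC))
E
```

```text
(no output)
```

View pics/s1.png

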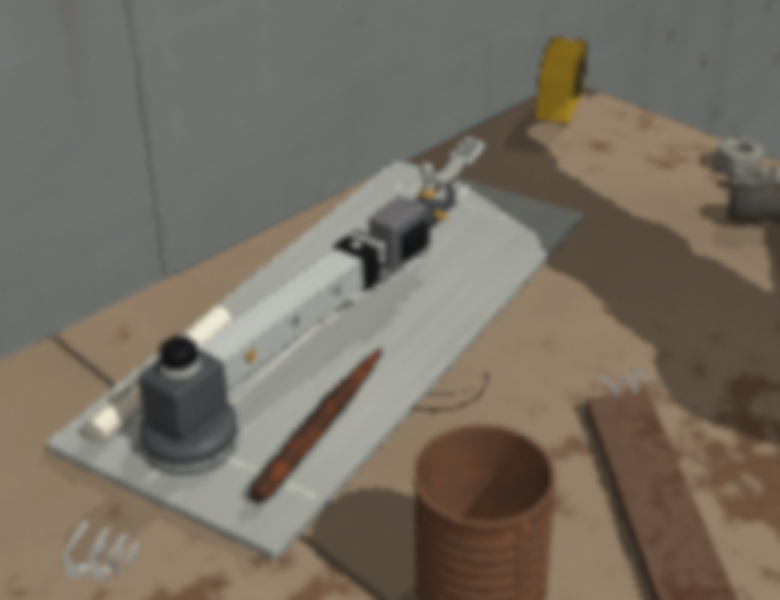

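View pics/t1.png

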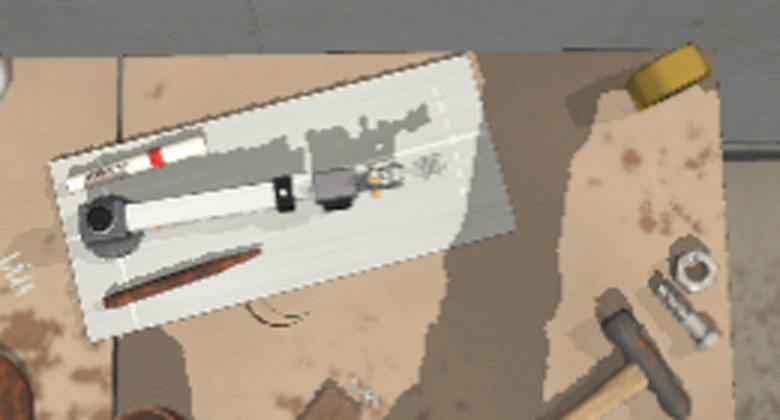

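View pics/scene0.png

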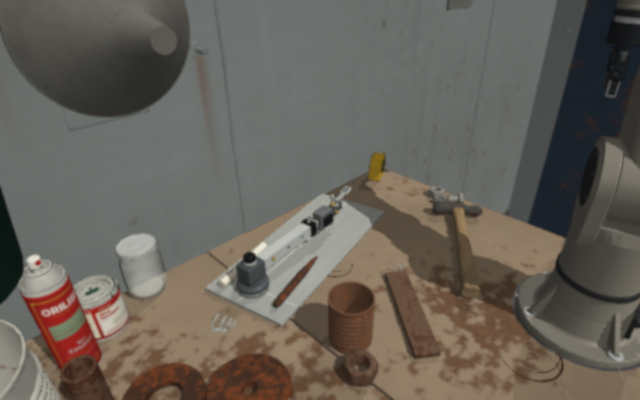

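View pics/top0.png

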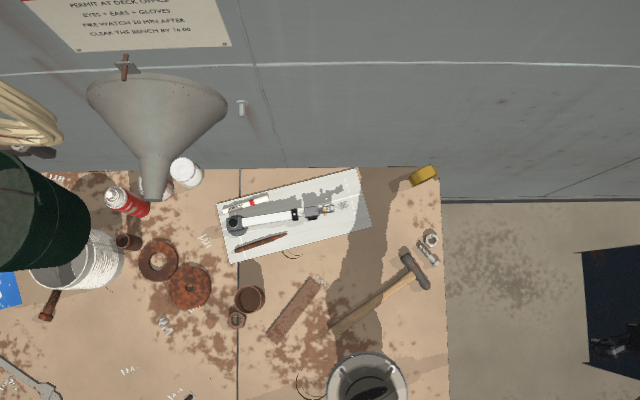

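```bash
python3 - <<'E'
import cv2
a=cv2.imread("pics/scene0.png");b=cv2.imread("pics/top0.png")
cv2.imwrite("pics/s2.png",cv2.resize(a[178:248,296:366],None,fx=8,fy=8,interpolation=cv2.INTER_CUBIC))
cv2.imwrite("pics/t2.png",cv2.resize(b[180:245,280:355],None,fx=8,fy=8,interpolation=cv2.INTER_CUBIC))
cv2.imwrite("pics/t3.png",cv2.resize(b[185:255,215:300],None,fx=8,fy=8,interpolation=cv2.INTER_CUBIC))
E
```

```text
(no output)
```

View pics/s2.png

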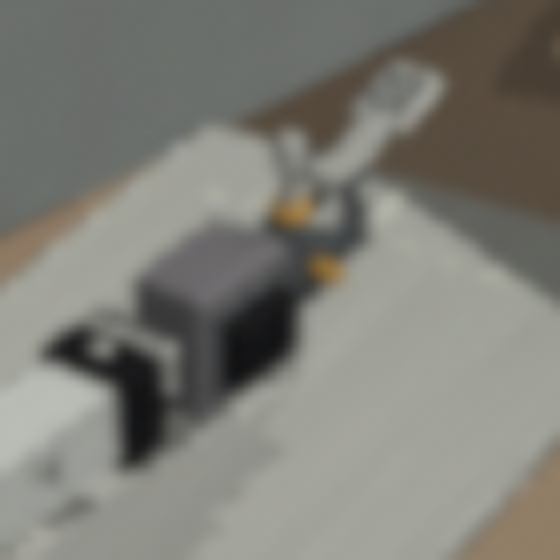

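View pics/t2.png

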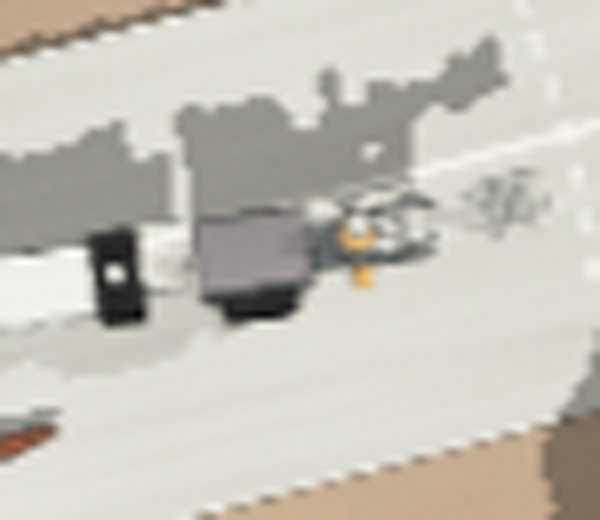

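View pics/t3.png

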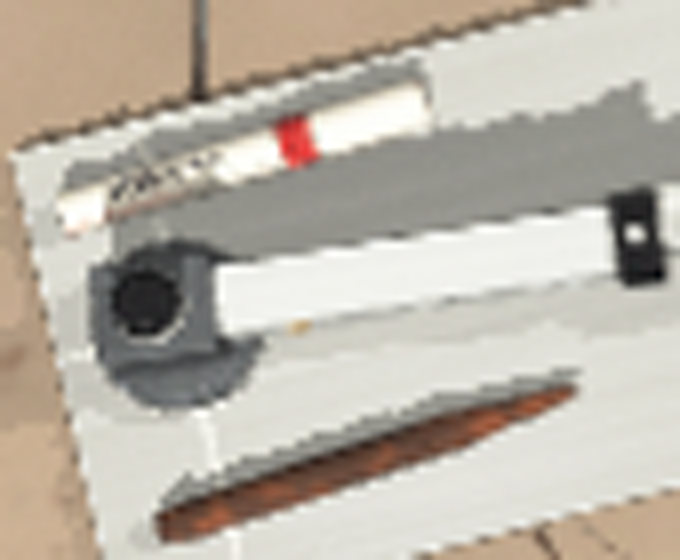

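```bash
cat > h.py <<'E'
import numpy as np, cv2
from station import robot, fingers, vision, workorder, recognise
def ray(cam,uv):
    k=vision.calibration(cam); E=np.array(k['extrinsics'])
    s=cv2.undistortPoints(np.array([[uv]],float),np.array(k['mtx']),np.array([k['k1'],0,0,0,0.]))[0,0]
    R=E[:3,:3];t=E[:3,3]
    return -R.T@t, R.T@np.array([s[0],-s[1],-1.])
def atz(cam,uv,z):
    o,d=ray(cam,uv); return o+d*(z-o[2])/d[2]
def proj(cam,P):
    k=vision.calibration(cam);E=np.array(k['extrinsics']);p=E[:3,:3]@P+E[:3,3]
    s=np.array([p[0],-p[1]])/-p[2]; s=s*(1+k['k1']*(s@s)); m=k['mtx']; return np.array([m[0,0]*s[0]+m[0,2],m[1,1]*s[1]+m[1,2]])
def tri(a,b):
    o1,d1=ray(*a);o2,d2=ray(*b);A=np.c_[d1,-d2];x=np.linalg.lstsq(A,o2-o1,rcond=None)[0]
    p,q=o1+d1*x[0],o2+d2*x[1];return (p+q)/2,np.linalg.norm(p-q)
E
python3 - <<'E'
from h import *
np.set_printoptions(precision=4,suppress=True)
c=[atz('top',p,.008) for p in [(216.7,203.3),(356.7,168.3),(372.3,226.7),(230,263.7)]]
for i in range(4): print(c[i],np.linalg.norm(c[i]-c[i-1]))
mid=sum(c)/4; e=(c[1]-c[0]+c[2]-c[3]); e/=np.linalg.norm(e); print('plate mid',mid,'dir',np.degrees(np.arctan2(e[1],e[0])))
T=lambda x,y:(280+x/8,180+y/8)
T3=lambda x,y:(215+x/8,185+y/8)
S=lambda x,y:(296+x/8,178+y/8)
q=[T(195,218),T(300,212),T(312,280),T(202,292)]
Q=[atz('top',p,.068) for p in q]; 
for i in range(4): print('head',Q[i],np.linalg.norm(Q[i]-Q[i-1]))
H=sum(Q)/4; print('H',H)
print('tri headtop',tri(('top',T(252,250)),('scene',S(218,262))))
print('tri tab', tri(('top',T(415,222)),('scene',S(402,92))))
for z in (.06,.065):
  a=atz('top',T3(217,300),z);b=atz('top',T3(637,237),z);d=b-a;print('tube',a,b,np.degrees(np.arctan2(d[1],d[0])), 'block',atz('top',T3(155,300),z))
for z in (.07,.08,.09): print('cap',atz('top',T3(150,298),z))
print('tri cap',tri(('top',T3(150,298)),('scene',(190+180/3,140+350/3))))
E
```

```text
[0.5067 0.401  0.008 ] 0.17095310619514756
[0.6012 0.0121 0.008 ] 0.4002314349080265
[ 0.4373 -0.0264  0.008 ] 0.16842604428937702
[0.3406 0.3604 0.008 ] 0.3986183614801758
plate mid [0.4715 0.1868 0.008 ] dir -76.15371910933568
head [0.4834 0.1561 0.068 ] 0.024483680183523288
head [0.485  0.1219 0.068 ] 0.03430985532248986
head [0.4625 0.1182 0.068 ] 0.022741950272575823
head [0.459 0.154 0.068] 0.035973077059628836
H [0.4725 0.1375 0.068 ]
tri headtop (array([0.473 , 0.1376, 0.0649]), np.float64(0.00015304310038768892))
tri tab (array([0.4714, 0.0805, 0.0938]), np.float64(0.014424866746696047))
tube [0.4459 0.32   0.06  ] [0.4654 0.1821 0.06  ] -81.97763823416294 block [0.4461 0.3405 0.06  ]
tube [0.4453 0.3191 0.065 ] [0.4646 0.1818 0.065 ] -81.9776382341629 block [0.4455 0.3395 0.065 ]
cap [0.4455 0.3402 0.07  ]
cap [0.4442 0.3383 0.08  ]
cap [0.4429 0.3363 0.09  ]
tri cap (array([0.4453, 0.3398, 0.0744]), np.float64(0.0011593072858631904))
```

```bash
cat >> h.py <<'E'
H=np.array([.4727,.1375,.049]); A=np.radians(-82.2)
ex=np.array([np.cos(A),np.sin(A),0]); ey=np.array([-np.sin(A),np.cos(A),0]); ez=np.array([0,0,1.])
W=lambda x,y,z: H+x*ex+y*ey+np.array([0,0,z])
E
python3 - <<'E'
from h import *
np.set_printoptions(precision=4,suppress=True)
print(H+.085*ex, robot.tip_reach)
for c in('top','scene'):
  im=cv2.imread(f'pics/{c}0.png'); 
  o,s=((300,170) if c=='top' else (290,170)),8
  im=cv2.resize(im[o[1]:o[1]+70,o[0]:o[0]+75],None,fx=s,fy=s,interpolation=cv2.INTER_CUBIC)
  pts=[W(.085+dx,dy,.027+dx*.36) for dx in(-.01,.01) for dy in (-.009,.009)]+[W(a*.019,b*.012,.019) for a in(-1,1) for b in(-1,1)]+[W(.035,0,.038)]
  for P in pts:
    u=(proj(c,P)-o+.5)*s; cv2.circle(im,(int(u[0]),int(u[1])),4,(0,0,255),-1)
  cv2.imwrite(f'pics/o_{c}.png',im)
for yaw in (97.8,-82.2):
  for p in (W(.093,0,.06),W(0,0,.0),W(.08,0,0.)): print(yaw,p,robot.inverse_kinematics(p,[180,0,yaw]))
E
```

```text
[0.4842 0.0533 0.049 ] 0.017
97.8 [0.4853 0.0454 0.109 ] [ 29.5875  25.1727 -47.3767 106.0989  21.6207  58.1497 -18.9465]
97.8 [0.4727 0.1375 0.049 ] [ 26.0848  38.4651 -61.1208 108.3833  40.0365  57.8578 -45.0379]
97.8 [0.4836 0.0582 0.049 ] [ 27.8648  31.4861 -48.1956 109.4082  29.4829  52.2844 -27.054 ]
-82.2 [0.4853 0.0454 0.109 ] [ -55.2765   30.1933   64.7359  109.0271  -31.3308   61.0072 -149.6721]
-82.2 [0.4727 0.1375 0.049 ] [ 26.4158  38.8439 -61.7426 108.374   40.5567  58.1761 134.537 ]
-82.2 [0.4836 0.0582 0.049 ] [ -55.3535   37.8349   64.5263  112.338   -41.3037   57.0306 -143.0982]
```

View pics/o_top.png

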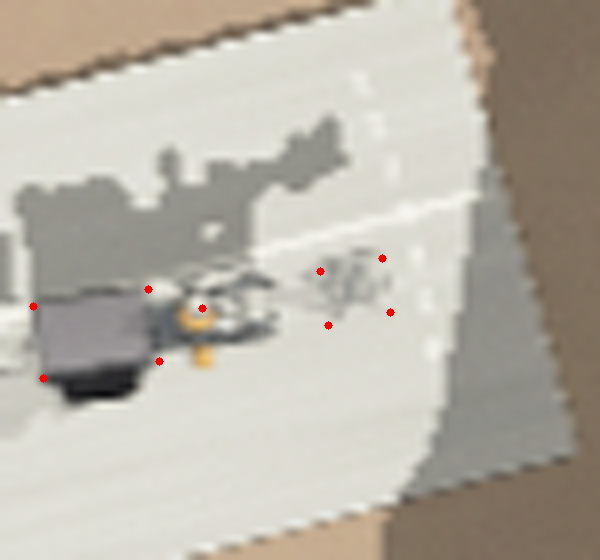

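View pics/o_scene.png

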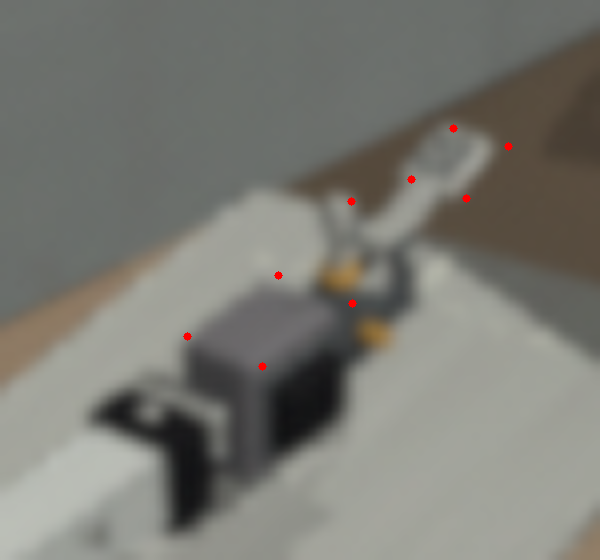

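```bash
python3 - <<'E'
from h import *
np.set_printoptions(precision=4,suppress=True)
O=[180,0,97.8]
fingers.gripper_to(0.0)
p=W(.093,0.001,0); p[2]=.017+.105
robot.move_to(p+[0,0,.06],O)
print(robot.current_time_s(),robot.current_tool_pos(),robot.current_contact_force())
robot.line_to(p,velocity=.1)
p[2]=.017+.052
print(robot.line_to(p,velocity=.03,f_stop=15))
print(robot.current_time_s(),robot.current_tool_pos(),robot.current_contact_force())
for c in('top','scene'):
  im=vision.grab_frame(c);cv2.imwrite(f'pics/p_{c}.png',cv2.resize(im[160:260,270:400,::-1],None,fx=6,fy=6,interpolation=cv2.INTER_CUBIC))
E
```

```text
4.025 [0.4866 0.0439 0.1819] [ 0.7017 -0.2642 -0.3151]
False
6.6917 [0.4878 0.0463 0.0707] [-0.9141 -1.1757 11.5394]
```

View pics/p_scene.png

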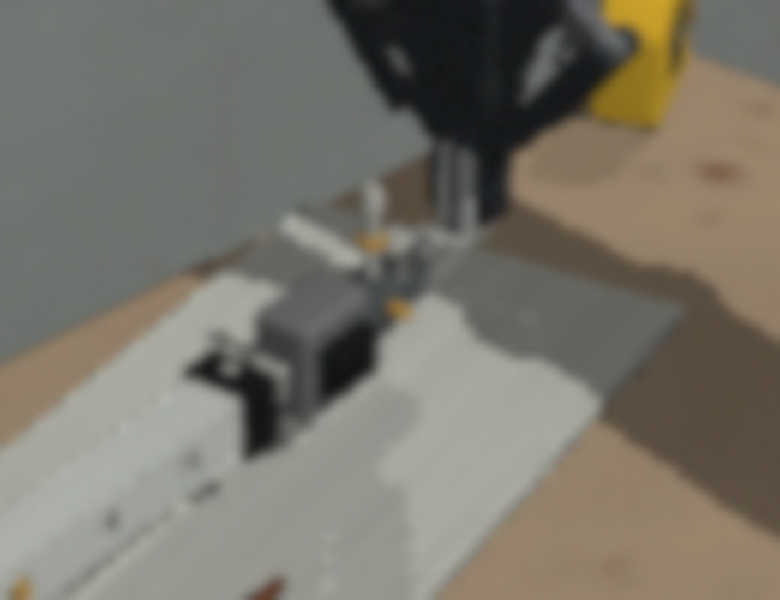

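View pics/p_top.png

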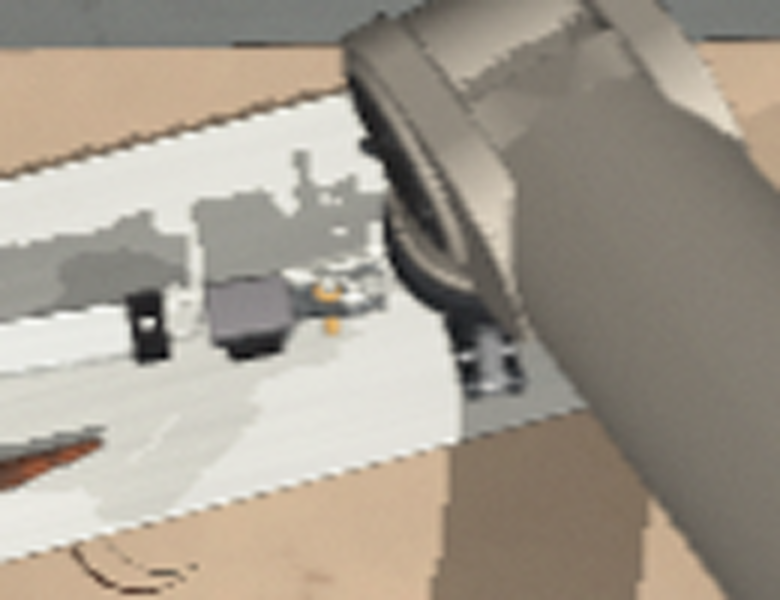

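```bash
python3 - <<'E'
from h import *
np.set_printoptions(precision=4,suppress=True)
p=robot.current_tool_pos(); p[2]=.17
robot.line_to(p,velocity=.15)
im=vision.grab_frame('scene');cv2.imwrite(f'pics/q_scene.png',cv2.resize(im[160:260,270:400,::-1],None,fx=6,fy=6,interpolation=cv2.INTER_CUBIC))
fingers.gripper_to(1.0)
g=W(0,-.001,0); g[2]=.18
robot.line_to(g,[180,0,97.8],velocity=.15)
im=vision.grab_frame('scene');cv2.imwrite(f'pics/r_scene.png',cv2.resize(im[160:260,270:400,::-1],None,fx=6,fy=6,interpolation=cv2.INTER_CUBIC))
print(robot.current_time_s(),robot.current_tool_pos(),robot.current_contact_force())
E
```

```text
9.2667 [0.472  0.1357 0.1796] [-0.4203 -0.7358 -0.5322]
```

View pics/q_scene.png

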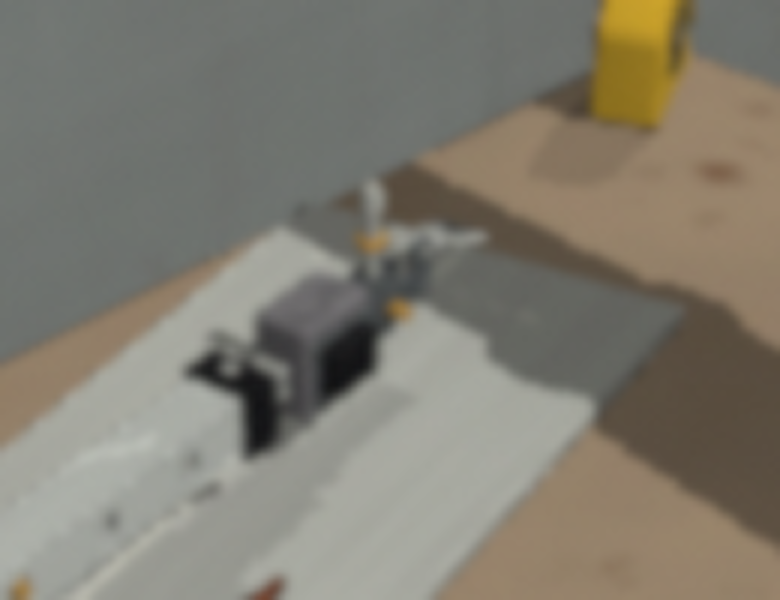

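View pics/r_scene.png

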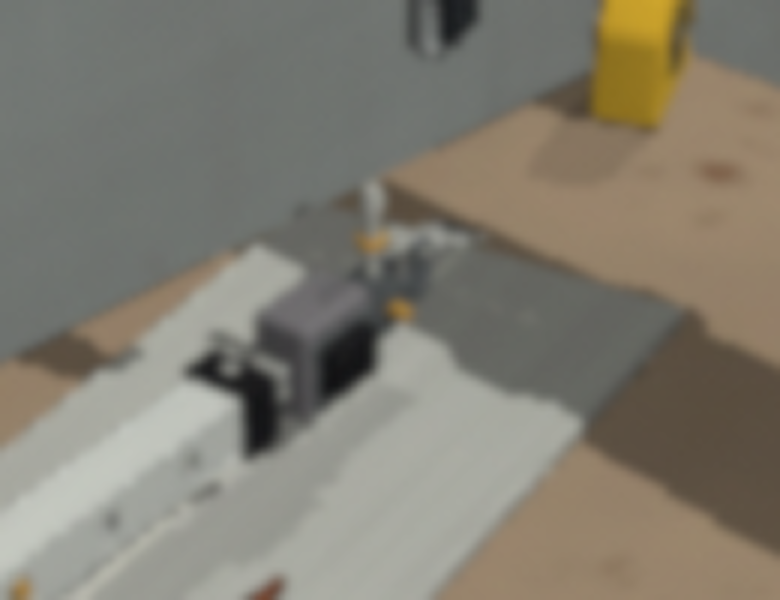

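```bash
python3 - <<'E'
from h import *
np.set_printoptions(precision=4,suppress=True)
g=W(0,-.001,0); g[2]=.051
print(robot.line_to(g,[180,0,97.8],velocity=.08,f_stop=10))
print(robot.current_time_s(),robot.current_tool_pos(),robot.current_contact_force())
fingers.gripper_to(0.0,force=60)
print(robot.current_time_s(),robot.current_finger_gap()*85,robot.current_tool_pos(),robot.current_contact_force())
im=vision.grab_frame('scene');cv2.imwrite(f'pics/u_scene.png',cv2.resize(im[160:260,270:400,::-1],None,fx=6,fy=6,interpolation=cv2.INTER_CUBIC))
E
```

```text
False
11.025 [0.4721 0.1375 0.0515] [-0.4511  0.5603  0.43  ]
11.6 24.58538454503028 [0.4727 0.1374 0.0516] [ 0.8186 -0.6703  4.1858]
```

View pics/u_scene.png

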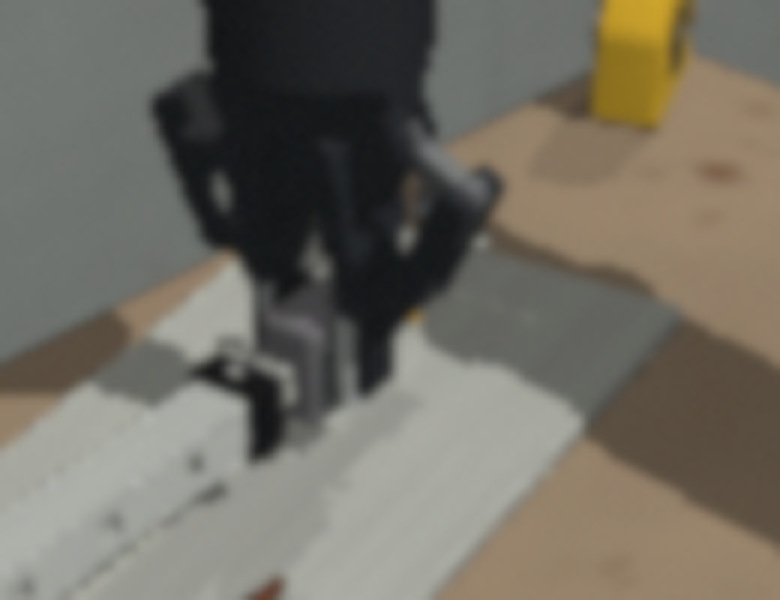

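```bash
python3 - <<'E'
from h import *
np.set_printoptions(precision=4,suppress=True)
s=robot.current_tool_pos(); g=W(0,-.001,0); g[2]=.051
for d,v in ((.012,.03),(.079,.05),(.084,.02)):
  r=robot.line_to(g+d*ex,velocity=v,f_stop=18)
  q=robot.current_tool_pos()
  print(r,robot.current_time_s(),(q-s)@ex*1e3,(q-s)@ey*1e3,robot.current_contact_force(),robot.current_finger_gap()*85)
  if r: break
robot.pause(.4)
q=robot.current_tool_pos(); print((q-s)@ex*1e3,robot.current_contact_force(),robot.current_dq())
for c in('top','scene'):
  im=vision.grab_frame(c);cv2.imwrite(f'pics/v_{c}.png',cv2.resize(im[150:260,220:400,::-1],None,fx=4.4,fy=4.4,interpolation=cv2.INTER_CUBIC))
E
```

```text
False 12.2 12.683305927128362 -0.1928264888203929 [2.3574 1.3293 5.9102] 24.391606034043257
False 13.6917 79.56823319347953 -0.6953975785444575 [1.3694 1.3113 4.9625] 24.780646196238717
False 14.0917 81.1903945094768 -0.8349392984659202 [2.1111 6.451  4.5214] 24.588188183680117
81.18564248929124 [2.2865 6.1938 5.5646] [-0.0262  0.0214 -0.0439 -0.1263 -0.0121 -0.0772  0.1592]
```

View pics/v_scene.png

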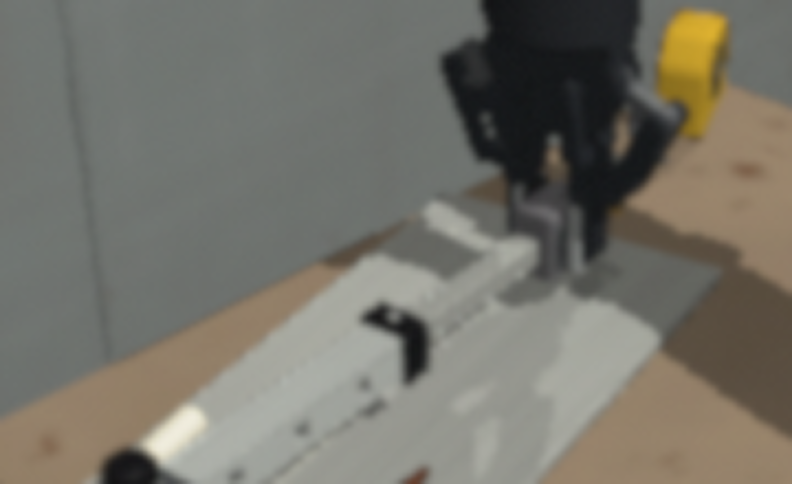

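View pics/v_top.png

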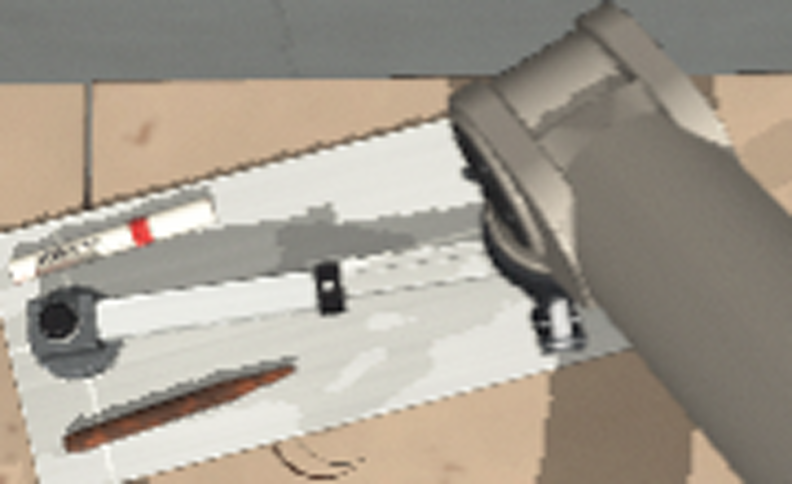

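```bash
python3 - <<'E'
from h import *
workorder.close_job()
print(robot.current_time_s(),robot.current_finger_gap()*85,robot.current_tool_pos(),robot.current_contact_force())
E
```

```text
the job is handed in; nothing more can be done
the job is handed in; nothing more can be done
```

The arm is out at the second stop, with the gripper still holding the head, the button squeezed and the point up. I handed the job in at about 14 s of the 42 s allowed; no verdict is reported.

- **Rocker:** I pressed the tab down from above until the push rose to 11.5 N, well over the 3 to 5 N it needs, so I took it to be at its stop. The picture afterwards showed the tab down and the scriber raised, with the arm still in.
- **Button:** I closed the fingers across the head with a 60 N grip setting. The gap read about 24.6 mm against the 26 mm expected with the button in. I put that down to the gap scale, since the arm then slid freely, which it only does with the pin released.
- **Pull:** The tool moved 81.2 mm outward, and on the last few millimetres the force built up to about 6 N. That fits the arm resting against its hard end at 81 mm. It was still at the last check.
- **Bystanders:** The last pictures showed the punch, paint marker and tape measure with no visible change from the start.

Two checks were limited. In the last pictures the gripper hides the rocker and point, so the tipped rocker was last seen just before gripping. The scene camera disagreed with the top camera by about 3 mm at the head, and I worked from the top camera.

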